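# Hold a laptop drive card down for its screw

### The arm

A 7-joint arm with a two-finger parallel gripper is mounted at the origin on the work surface. World frame = base frame: x ahead of the robot, y to its left, z up, the work surface at z = 0. Lengths are in m, angles in rad, forces in N, time in s.
With the tool pointing down it reaches from about 0.4 to 0.875 m from the base axis. Payload 4.4 kg.
Tool frame: the origin (TCP) lies on the mounting face of the last link; the fingertips stand 173 mm ahead of it and the grasp point (between the pads) lies 155 mm ahead of it; z points along the fingers, y is the line along which they close (so a half turn about z gives the same grasp; the last joint's range is limited). The gripper opens to 85 mm and grips with 20 to 120 N. Pads are 22 mm wide; open, the fingers measure 114 mm over their backs; the gripper's body (76 mm by 85 mm) begins 54 mm behind the grasp point. The pads swing forward as they close: fully open they stand 13 mm farther back than shut.
Start: joints at [1.069, 0.628, 0.038, 1.517, -0.027, 0.996, -0.02], TCP at [0.274, -0.589, 0.405] pointing down, gripper open.
Joint ranges: [-3.06, 3.06], [-0.37, 2.12], [-1.25, 1.32], [0.18, 2.47], [-1.1, 4.24], [0.23, 1.98], [-2.94, 2.94]. Speed limits (rad/s): [2.57, 2.57, 3.14, 3.14, 3.14, 3.14, 3.14].

### API

Orientations are given as a rotation vector (axis times angle).
In Python, from workcell import state, read_camera, bot, nets gives the robot as it stands. The module is installed in compiled form; this text tells all that it offers.
- The arm moves only by the shell command python3 -m inch 'ROWS' [OPENING] [FORCE]. ROWS is JSON, a list of rows, each an object of numbers: "x", "y", "z": the shift along the tool's x, y, z in mm; "wx", "wy", "wz": the turn, a rotation vector about the tool's x, y, z in rad. In form: [{"x": .., "y": .., "z": .., "wx": .., "wy": .., "wz": ..}, ...]. A call has 1 to 20 rows; each row is the pose to reach, as a shift and turn from the pose commanded when the call began, along the tool's axes at that moment; what a row does not reach only later rows make up. A row lasts 1/12 s, in which the tool goes at most 41.7 mm and 7.16 degrees, less where a joint would pass 70% of its speed; a pose out of reach is approached as far as the arm can. A call with a gripper value outside its range is refused whole. OPENING is the closure in counts, from 0 (fully open) to 255 (shut), set as the call begins (- or left out, the last holds). The fingers move at their own pace and stop on an object; FORCE is the grip in N (left out, the last holds). Time passes only in rows, so rows that repeat a pose let the fingers close. It gives the time, the measured TCP pose, the force, the opening and the grip force at its end, in the units of the state.
- state(): the state, without advancing time (a new reading comes with each control period).
- read_camera(name): name is "side" or "top"; returns a dict with "img" (480x640x3 uint8, blue, green, red), "fov_y" (degrees; the focal length in pixels is half the picture's height over the tangent of half this angle, whatever the lens; pixels are square), "cx", "cy" (the principal point, pixels), "R" (3x3) and "t" (3): a world point X has camera coordinates R X + t. Camera axes: x right, y down, z forward; pixel columns grow to the right and rows downward; lengths in m; the calibration is good to about 2 mm. A picture is of the moment at which its call begins. There is no depth.
- bot.job_done(): hands the job in; it is judged then, once.
Trained networks look in a picture, given as the dict that the camera call returned (one of the last four; its "shot" number tells which), for a name from the list of things; names that differ only in an ending like _2 or _b are one class to them, and where a whole thing is asked for, a point or a joint stands for the part that bears it (a point fixed in the world has none). Each returns a list of dicts, best first, with "conf" (0 to 1); they miss things now and then, are a little off and sometimes report something else, mostly with a low value. They report only what shows in the picture. A call takes as long as a camera call.
- nets.silhouettes(target, picture): "pixels" (480x640 bool, what is visible of it).
- nets.pinpoint(target, picture): "position" ([x, y, z] in m, in the coordinates of the camera as it stood for that picture, good to about 4 mm: a listed point, or the origin of a listed thing).
The state is a dict: "clock": time; "qpos": joint angles; "dq": joint speeds; "joint_efforts": joint torques, N m; "eef_pos": TCP position; "ee_rot": TCP orientation; "contact_force": force on the tool from outside, world axes, zero at the start; "ft_torque": the same for the moment, N m; "grip_width": finger opening in m; "gripper_force": force on a finger pad.
Only numpy, scipy, OpenCV 4.12 (cv2) and the standard library are available. Lean on these libraries where they do the work, as an engineer would, in place of code of your own. Each camera call takes 0.05 s, during which the arm holds its last target. There are 200 camera calls.

### The job

The laptop's bottom cover is off and two drive cards stand up at a slant in their sockets: with your fingertips, push the longer card gently down until it lies flat, and keep it pressed there so that I can drive its screw. Stop and finish while you are still holding it down, with your fingertips clear of the screw notch at its free end. Nothing needs gripping: never pull a card up, do not touch the shorter card or anything else in the laptop, and do not shift or lift the things lying about on the bench.

Things in the scene. Friction and masses are not known exactly. Their poses are not given: they have to be found in the camera images.
- laptop: Thin laptop upside down on its closed lid, bottom cover off, fixed. Shell 240 mm (its x) by 355 mm (y), rim 19 mm high; origin: centre of its underside, on the bench. Main board 12 mm up; battery in the -x half, blowers and heat pipes at the +x edge, all below 20 mm. Two card sockets lie side by side, 44 mm apart along x; which card sits in which changes. The cards run from the middle towards +y.
- long_drive: The longer drive card and its socket: dark card 22 mm wide, 80 mm long, pale label; black socket 24 mm wide, 4 mm high. Origin: on the board (12 mm above the bench) below the hinge line, where the card leaves the socket; x runs level along the card to its free end, z up. Hinge line 3 mm above the origin, along y. The card's upper face lies 2.5 mm above its hinge plane (0.7 mm over the last 11 mm).
- long_drive_card (a joint): How far the longer card is raised, rad: 0 flat, about 0.37 at the start (free end 29 mm up). It springs back when let go; pulled up beyond 0.45 the socket breaks. Pushing it flat takes about 4 N at 60 mm from the hinge, 6 N at 40 mm; there it meets a soft pad, which gives about 1.4 mm for each 10 N more (this then reads 0 or just below). More than 20 N breaks it.
- long_drive_notch (a point): The half-round screw notch, 6 mm wide, in the middle of the longer card's free end, on its upper face; 80 mm from the hinge. It moves with the card.
- short_drive: The shorter drive card with its socket: same materials and width, 42 mm long, in an identical socket parallel to the other one, card raised at the same slant (free end about 15 mm up). Origin and axes as for the longer one. To be left alone.
- short_drive_card (a joint): How far the shorter card is raised, rad; as for the longer card, about 0.37 at the start.
- screwdriver: Precision screwdriver with a slim black handle, 157 mm long, 14 mm thick, lying on the bench on the laptop's -y side. Origin underneath its middle.
- screw_dish: Round steel dish with small screws, 84 mm across, 18 mm high, on the laptop's +y side. Origin at the centre of its underside.
- cleaner_bottle: Pale dispenser bottle with a steel cap, 60 mm across, 124 mm high, standing on the bench on the laptop's +y side. Origin at the centre of its underside.
- mouse: Black computer mouse, 108 x 60 x 34 mm, on the bench beyond the screwdriver, on the laptop's -y side. Origin at the centre of its underside.

How it is judged:
On the way:
1. the longer card is pressed flat and held (value of joint long_drive_card below 0.035 rad and contact force between the fingers and long_drive above 1 N), for 0.3 s.
At the end, for the whole second after the job is handed in: The fingers hold the longer card flat (raised less than 0.035 rad, free end within 3 mm of lying flat, contact force above 1 N) with the point between the fingertips more than 14 mm from the screw notch, and the shorter card still stands up (all of step 1 and horizontal distance between the grasp point and long_drive_notch above 0.014 m and value of joint short_drive_card above 0.3 rad); the arm keeps its last pose, push and grip.
It fails at once if the longer card is pressed harder than 20 N (contact force between any of the arm, the fingers and long_drive above 20 N).
It fails at once if a card is pulled up (value of joint any of long_drive_card, short_drive_card above 0.45 rad).
It fails at once if the shorter card is touched (contact force between any of the arm, the fingers and short_drive above 0.3 N).
It fails at once if something else in the laptop is touched (contact force between any of the arm, the fingers and laptop above 1 N).
It fails at once if a thing on the bench is moved (distance of any of screwdriver, screw_dish, cleaner_bottle, mouse from where it was at the start of the episode above 0.01 m).
It also fails if it takes over 34 s, if anything falls off the work surface, if the arm or the gripper's body presses on something with over 40 N, if the wrist force passes 120 N, or if a joint passes its speed limit or range.

## Working session

There is one attempt and no reset: what is moved stays moved. The work goes in short steps, Python scripts to look and compute and a shell command to move; the robot and the scene stay as the last step left them, time stands still between calls to the robot, and variables do not carry over. Pictures are saved under pics/ and viewed, at most 10 in all, crops included, and the job is handed in when it is done.

```bash
mkdir -p pics
cat > h.py <<'E'
import numpy as np,cv2
from workcell import state, read_camera, bot, nets
from scipy.spatial.transform import Rotation as Ro
def w(p,c): return np.array(c["R"]).T@(np.array(p)-np.array(c["t"]))
def px(X,c):
    f=240/np.tan(np.radians(c["fov_y"])/2); q=np.array(c["R"])@np.array(X)+np.array(c["t"]); return np.round([c["cx"]+f*q[0]/q[2],c["cy"]+f*q[1]/q[2]],1)
def find(n,c,k=1): return [(np.round(w(d["position"],c),4).tolist(),round(d["conf"],2)) for d in nets.pinpoint(n,c)[:k]]
E
python3 - <<'E'
from h import *
np.set_printoptions(precision=4,suppress=True)
s=state();print(s["clock"],s["eef_pos"],s["ee_rot"],s["grip_width"],s["contact_force"])
for cam in("top","side"):
    c=read_camera(cam);cv2.imwrite(f"pics/{cam}0.png",c["img"])
    print(cam,"campos",w([0,0,0],c))
    for n in["laptop","long_drive","long_drive_notch","short_drive","screwdriver","screw_dish","cleaner_bottle","mouse"]:
        r=find(n,c,2);print(n,r,px(r[0][0],c) if r else"")
E
```

```text
0.0 [ 0.2743 -0.589   0.4038] [-3.0655 -0.6788  0.0007] 0.08554320347865502 [-0.5113 -0.0801 -0.2574]
top campos [ 0.3326 -0.0341  0.9772]
laptop [([0.5681, 0.0217, 0.0022], 0.94), ([0.5834, -0.3393, 0.0028], 0.32)] [284.6 212. ]
long_drive [([0.5559, 0.0204, 0.0129], 0.93)] [285.  217.1]
long_drive_notch [([0.5339, 0.087, 0.0424], 0.62)] [246.4 226.3]
short_drive [([0.5994, 0.0375, 0.0157], 0.87)] [275.3 193.9]
screwdriver [([0.665, -0.1809, 0.0005], 0.93)] [391.1 160.2]
screw_dish [([0.3837, 0.2281, 0.0015], 0.81)] [170.1 314.9]
cleaner_bottle [([0.5132, 0.2669, 0.0013], 0.58)] [151.  244.1]
mouse [([0.5813, -0.3368, 0.0017], 0.57)] [476.8 201.2]
side campos [0.2962 0.8314 0.595 ]
laptop [([0.5696, 0.0168, -0.0022], 0.61)] [297.7 281.2]
long_drive [([0.5572, 0.0222, 0.0111], 0.48)] [302.  278.3]
long_drive_notch [] 
short_drive [([0.6022, 0.0367, 0.0124], 0.4)] [280.6 279.1]
screwdriver [([0.6618, -0.1775, -0.0028], 0.75), ([0.5359, 0.0891, 0.0417], 0.44)] [285.1 235.9]
screw_dish [([0.3857, 0.222, -0.0008], 0.56)] [363.5 357.1]
cleaner_bottle [([0.5151, 0.2688, -0.0013], 0.93)] [286.7 364.6]
mouse [([0.3884, 0.2232, -0.0044], 0.65), ([0.5925, -0.3397, -0.0028], 0.64)] [361.9 358.8]
```

Run:
```python
import cv2
import numpy as np
a=cv2.imread("pics/top0.png")[120:340,130:430];b=cv2.imread("pics/side0.png")[190:410,150:450]
cv2.imwrite("pics/c0.png",cv2.resize(np.vstack([a,b])[:, :],None,fx=1.36,fy=1.36,interpolation=cv2.INTER_CUBIC))
cv2.imwrite("pics/c1.png",cv2.resize(a[50:150,80:220],None,fx=5,fy=5,interpolation=cv2.INTER_CUBIC))
```

```text
(no output)
```

View pics/c0.png

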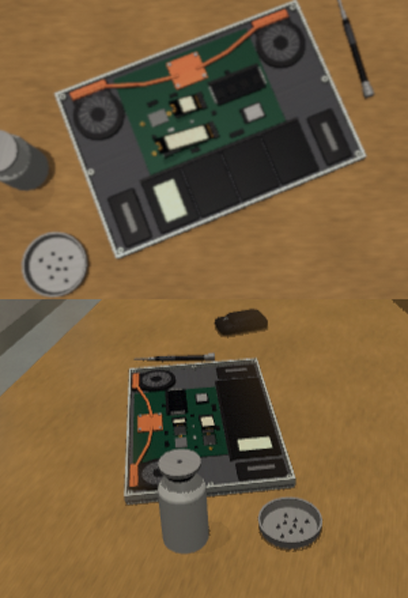

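View pics/c1.png

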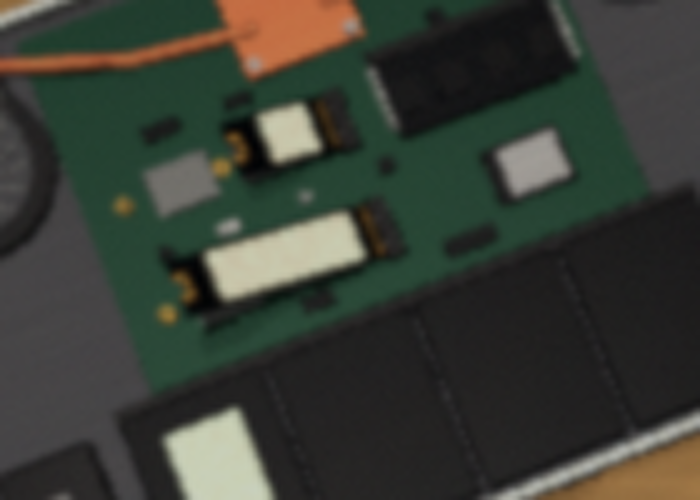

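The top view shows the long card with its notch near (246,227) and its socket near (286,216). The short card is beside it at about (275,194). Both match the nets' reports. The bottle and dish are well to the +y side.

```bash
cat >> h.py <<'E'
def plan(O,yaw,d,tz):
    s=state();R=Ro.from_rotvec(s["ee_rot"]);u=np.array([-np.sin(yaw),np.cos(yaw),0])
    g=O+d*u; T=np.array([g[0],g[1],tz])
    y=-u; Rt=Ro.from_matrix(np.c_[np.cross(y,[0,0,-1]),y,[0,0,-1]])
    return g,R.inv().apply(T-s["eef_pos"])*1000,(R.inv()*Rt).as_rotvec()
E
python3 - <<'E'
from h import *
np.set_printoptions(precision=4,suppress=True)
c=read_camera("top");f=240/np.tan(np.radians(c["fov_y"])/2)
def ray(p,z):
    R=np.array(c["R"]);C=w([0,0,0],c);d=R.T@np.array([(p[0]-c["cx"])/f,(p[1]-c["cy"])/f,1]);return (C+d*(z-C[2])/d[2])[:2]
m=nets.silhouettes("laptop",c)[0]["pixels"].astype(np.uint8)
cn,_=cv2.findContours(m,0,2);k=max(cn,key=cv2.contourArea)[:,0]
P=np.array([ray(p,0.017) for p in k]);r=cv2.minAreaRect((P*1000).astype(np.float32));print("laptop",r)
m=nets.silhouettes("long_drive",c)[0]["pixels"].astype(np.uint8)
cn,_=cv2.findContours(m,0,2);k=max(cn,key=cv2.contourArea);print("drive px",cv2.minAreaRect(k))
for n in("laptop","long_drive","long_drive_notch","short_drive"):print(n,find(n,c))
for yd in(18,20,22):
    O=np.array([.5565,.0213,.012]);yaw=np.radians(yd);u=np.array([-np.sin(yaw),np.cos(yaw),0])
    print(yd,px(O+[0,0,.005],c),px(O+u*.0743+[0,0,.0325],c),plan(O,yaw,.052,.26))
E
```

```text
laptop ((566.0068359375, 21.741500854492188), (241.60775756835938, 356.3576965332031), 21.100339889526367)
drive px ((267.1033630371094, 220.84767150878906), (13.082725524902344, 46.65740203857422), 73.44293212890625)
laptop [([0.5701, 0.0249, 0.0005], 0.72)]
long_drive [([0.5569, 0.0197, 0.014], 0.68)]
long_drive_notch [([0.5331, 0.0868, 0.0433], 0.7)]
short_drive []
18 [284.4 216.3] [243.5 226.3] (array([0.5404, 0.0708, 0.012 ]), array([ 519.748 , -486.0432,  144.7104]), array([ 0.    , -0.    ,  0.1216]))
20 [284.4 216.3] [243.9 227.7] (array([0.5387, 0.0702, 0.012 ]), array([ 517.9428, -486.2319,  144.7104]), array([ 0.    , -0.    ,  0.0867]))
22 [284.4 216.3] [244.5 229. ] (array([0.537 , 0.0695, 0.012 ]), array([ 516.1321, -486.3575,  144.7103]), array([ 0.    , -0.    ,  0.0518]))
```

```bash
python3 -m inch '[{"x":260,"y":-240,"z":0,"wz":0.04},{"x":260,"y":-240,"z":0,"wz":0.04},{"x":260,"y":-240,"z":0,"wz":0.04},{"x":260,"y":-240,"z":0,"wz":0.04},{"x":260,"y":-240,"z":0,"wz":0.04},{"x":260,"y":-240,"z":0,"wz":0.04},{"x":260,"y":-240,"z":0,"wz":0.04},{"x":260,"y":-240,"z":0,"wz":0.04},{"x":260,"y":-240,"z":0,"wz":0.04},{"x":517,"y":-484,"z":115,"wz":0.08},{"x":517,"y":-484,"z":115,"wz":0.08},{"x":517,"y":-484,"z":115,"wz":0.08},{"x":517,"y":-484,"z":115,"wz":0.08},{"x":517,"y":-484,"z":115,"wz":0.08},{"x":517,"y":-484,"z":115,"wz":0.08},{"x":517,"y":-484,"z":115,"wz":0.08},{"x":517,"y":-484,"z":115,"wz":0.08},{"x":517,"y":-484,"z":115,"wz":0.08},{"x":517,"y":-484,"z":115,"wz":0.08},{"x":517,"y":-484,"z":115,"wz":0.08}]' 255 20
python3 - <<'E'
from h import *
np.set_printoptions(precision=4,suppress=True)
c=read_camera("top");cv2.imwrite("pics/t1.png",cv2.resize(c["img"][120:340,130:430],None,fx=2.5,fy=2.5))
s=state();print(s["clock"],s["contact_force"],plan(np.array([.557,.0195,.012]),np.radians(20.5),.052,.23))
for n in("long_drive","long_drive_notch","short_drive"):
  print(n,find(n,c))
c=read_camera("side");cv2.imwrite("pics/s1.png",cv2.resize(c["img"][200:390,190:410],None,fx=3,fy=3,interpolation=2))
for n in("long_drive","long_drive_notch","short_drive"):print(n,find(n,c))
E
```

```text
1.3 [-0.6236 -0.2542  0.2924] (array([0.5388, 0.0682, 0.012 ]), array([ 517.2247, -484.4033,  174.7161]), array([-0.   ,  0.   ,  0.078]))
long_drive [([0.559, 0.0214, 0.0134], 0.62)]
long_drive_notch [([0.5307, 0.0846, 0.0422], 0.78)]
short_drive [([0.597, 0.036, 0.0147], 0.51)]
long_drive [([0.5582, 0.0205, 0.0095], 0.53)]
long_drive_notch [([0.533, 0.0895, 0.0454], 0.42)]
short_drive [([0.6066, 0.0332, 0.0092], 0.57)]invalid input at $[0]: expected keys x, y, z, wx, wy, wz
```

View pics/s1.png

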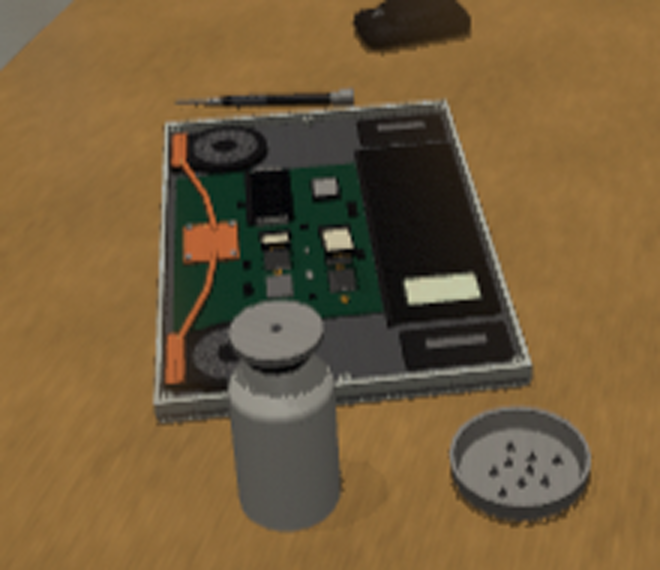

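View pics/t1.png

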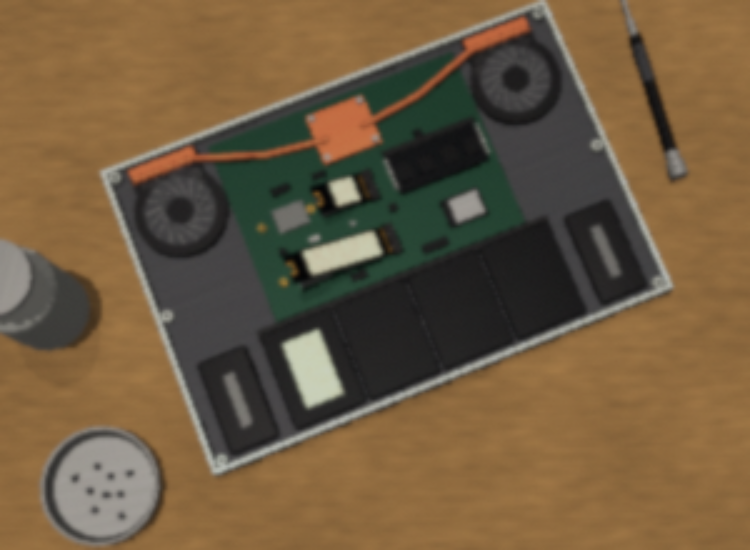

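The move was refused because every row needs all six keys. The pictures show the scene unchanged, with the long card at about (340,255) in the top crop. I'll send it again in full.

```bash
python3 -m inch '[{"x":260,"y":-240,"z":0,"wx":0,"wy":0,"wz":0.04},{"x":260,"y":-240,"z":0,"wx":0,"wy":0,"wz":0.04},{"x":260,"y":-240,"z":0,"wx":0,"wy":0,"wz":0.04},{"x":260,"y":-240,"z":0,"wx":0,"wy":0,"wz":0.04},{"x":260,"y":-240,"z":0,"wx":0,"wy":0,"wz":0.04},{"x":260,"y":-240,"z":0,"wx":0,"wy":0,"wz":0.04},{"x":260,"y":-240,"z":0,"wx":0,"wy":0,"wz":0.04},{"x":260,"y":-240,"z":0,"wx":0,"wy":0,"wz":0.04},{"x":260,"y":-240,"z":0,"wx":0,"wy":0,"wz":0.04},{"x":517,"y":-484,"z":115,"wx":0,"wy":0,"wz":0.08},{"x":517,"y":-484,"z":115,"wx":0,"wy":0,"wz":0.08},{"x":517,"y":-484,"z":115,"wx":0,"wy":0,"wz":0.08},{"x":517,"y":-484,"z":115,"wx":0,"wy":0,"wz":0.08},{"x":517,"y":-484,"z":115,"wx":0,"wy":0,"wz":0.08},{"x":517,"y":-484,"z":115,"wx":0,"wy":0,"wz":0.08},{"x":517,"y":-484,"z":115,"wx":0,"wy":0,"wz":0.08},{"x":517,"y":-484,"z":115,"wx":0,"wy":0,"wz":0.08},{"x":517,"y":-484,"z":115,"wx":0,"wy":0,"wz":0.08},{"x":517,"y":-484,"z":115,"wx":0,"wy":0,"wz":0.08},{"x":517,"y":-484,"z":115,"wx":0,"wy":0,"wz":0.08}]' 255 20
python3 - <<'E'
from h import *
np.set_printoptions(precision=4,suppress=True)
s=state();print(s["clock"],s["eef_pos"],s["contact_force"],s["grip_width"],plan(np.array([.557,.0195,.012]),np.radians(20.5),.052,.24))
E
```

```text
clock: 3.32
eef_pos: [0.539, 0.0707, 0.2889]
ee_rot: [-3.089, -0.564, 0.001]
contact_force: [-0.4, -0.3, -0.8]
grip_width: -0.0002
gripper_force: 0.0
3.3167 [0.539  0.0707 0.2889] [-0.3745 -0.2572 -0.8423] -0.00022843768253526519 (array([0.5388, 0.0682, 0.012 ]), array([-1.0671,  2.3442, 48.8753]), array([-0.0012,  0.0005,  0.0035]))
```

```bash
python3 -m inch '[{"x":-1,"y":2,"z":25,"wx":0,"wy":0,"wz":0},{"x":-1,"y":2,"z":50,"wx":0,"wy":0,"wz":0},{"x":-1,"y":2,"z":62,"wx":0,"wy":0,"wz":0},{"x":-1,"y":2,"z":62,"wx":0,"wy":0,"wz":0},{"x":-1,"y":2,"z":62,"wx":0,"wy":0,"wz":0}]'
python3 - <<'E'
from h import *
c=read_camera("top");d=read_camera("side")
cv2.imwrite("pics/t2.png",np.hstack([cv2.resize(c["img"][165:255,210:310],None,fx=4,fy=4,interpolation=2),cv2.resize(d["img"][230:320,250:350],None,fx=4,fy=4,interpolation=2)]))
E
```

```text
clock: 3.73
eef_pos: [0.5384, 0.0641, 0.2278]
ee_rot: [3.092, 0.553, -0.002]
contact_force: [-0.3, 0.5, -0.1]
grip_width: -0.0003
gripper_force: 0.0
```

View pics/t2.png

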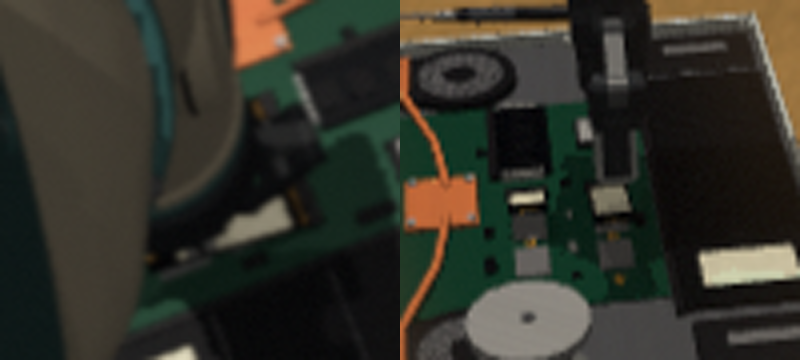

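The side crop shows the finger at (617,160) lined up with the long card's label at (611,200), and well away from the short card at (530,200). I'll check the sideways offset with numbers.

Run:
```python
from h import *
np.set_printoptions(precision=4,suppress=True)
d=read_camera("side");s=state();p=s["eef_pos"];print(p,s["contact_force"])
y=np.radians(20.5);u=np.array([-np.sin(y),np.cos(y),0]);n=np.array([np.cos(y),np.sin(y),0]);O=np.array([.557,.0195,.012])
q=lambda X:(px(X,d)-[250,230])*4
tip=np.array([p[0],p[1],p[2]-.173])
print("tip L/R",q(tip+n*.011+u*.0145),q(tip-n*.011+u*.0145))
for k in(.052,.064,.074):
  X=O+u*k*.932+[0,0,.003+.0023+.362*k];print("card",k,q(X+n*.011),q(X-n*.011))
print("lat",(p-O)@n,"along",(p-O)@u)
print(find("long_drive_notch",d),plan(O,y,.053,.215))
```

```text
[0.5391 0.065  0.229 ] [-0.2394 -0.7652 -0.149 ]
tip L/R [195.6 189.2] [238.4 185.6]
card 0.052 [194.  204.8] [235.6 201.2]
card 0.064 [195.2 210. ] [237.2 206.4]
card 0.074 [196.  214.8] [238.4 210.8]
lat -0.0008242747097060522 along 0.0488352159463153
[([0.5309, 0.085, 0.0397], 0.55)] (array([0.5384, 0.0691, 0.012 ]), array([ 0.7653, -3.9939, 13.9914]), array([ 0.0006, -0.0023, -0.0027]))
```

```bash
python3 -m inch '[{"x":2,"y":-4,"z":0,"wx":0,"wy":0,"wz":0},{"x":2,"y":-4,"z":4,"wx":0,"wy":0,"wz":0},{"x":2,"y":-4,"z":8,"wx":0,"wy":0,"wz":0},{"x":2,"y":-4,"z":12,"wx":0,"wy":0,"wz":0},{"x":2,"y":-4,"z":16,"wx":0,"wy":0,"wz":0},{"x":2,"y":-4,"z":20,"wx":0,"wy":0,"wz":0},{"x":2,"y":-4,"z":24,"wx":0,"wy":0,"wz":0},{"x":2,"y":-4,"z":24,"wx":0,"wy":0,"wz":0},{"x":2,"y":-4,"z":24,"wx":0,"wy":0,"wz":0},{"x":2,"y":-4,"z":24,"wx":0,"wy":0,"wz":0}]'
```

```text
clock: 4.77
eef_pos: [0.539, 0.07, 0.2038]
ee_rot: [-3.092, -0.556, 0.0]
contact_force: [0.1, 0.2, 2.3]
grip_width: -0.0
gripper_force: 0.7
```

```bash
python3 -m inch '[{"x":0,"y":0,"z":2,"wx":0,"wy":0,"wz":0},{"x":0,"y":0,"z":4,"wx":0,"wy":0,"wz":0},{"x":0,"y":0,"z":6,"wx":0,"wy":0,"wz":0},{"x":0,"y":0,"z":8,"wx":0,"wy":0,"wz":0},{"x":0,"y":0,"z":10,"wx":0,"wy":0,"wz":0},{"x":0,"y":0,"z":11,"wx":0,"wy":0,"wz":0},{"x":0,"y":0,"z":11,"wx":0,"wy":0,"wz":0},{"x":0,"y":0,"z":11,"wx":0,"wy":0,"wz":0}]'
```

```text
clock: 5.43
eef_pos: [0.539, 0.0702, 0.1927]
ee_rot: [-3.092, -0.556, -0.0]
contact_force: [-1.0, 2.4, 3.7]
grip_width: 0.0002
gripper_force: 1.7
```

```bash
python3 -m inch '[{"x":0,"y":0,"z":1,"wx":0,"wy":0,"wz":0},{"x":0,"y":0,"z":2,"wx":0,"wy":0,"wz":0},{"x":0,"y":0,"z":2,"wx":0,"wy":0,"wz":0},{"x":0,"y":0,"z":2,"wx":0,"wy":0,"wz":0}]'
python3 -m inch '[{"x":0,"y":0,"z":0.5,"wx":0,"wy":0,"wz":0},{"x":0,"y":0,"z":0.5,"wx":0,"wy":0,"wz":0},{"x":0,"y":0,"z":0.5,"wx":0,"wy":0,"wz":0}]'
```

```text
clock: 5.77
eef_pos: [0.5391, 0.0701, 0.1907]
ee_rot: [-3.092, -0.556, -0.0]
contact_force: [-1.9, 2.7, 4.1]
grip_width: 0.0001
gripper_force: 2.0
clock: 6.02
eef_pos: [0.5391, 0.0701, 0.1904]
ee_rot: [-3.092, -0.556, -0.0]
contact_force: [-1.7, 2.5, 5.4]
grip_width: 0.0003
gripper_force: 2.5
```

```bash
python3 -m inch '[{"x":0,"y":0,"z":0.5,"wx":0,"wy":0,"wz":0},{"x":0,"y":0,"z":0.5,"wx":0,"wy":0,"wz":0},{"x":0,"y":0,"z":0.5,"wx":0,"wy":0,"wz":0},{"x":0,"y":0,"z":0.5,"wx":0,"wy":0,"wz":0},{"x":0,"y":0,"z":0.5,"wx":0,"wy":0,"wz":0},{"x":0,"y":0,"z":0.5,"wx":0,"wy":0,"wz":0}]'
python3 - <<'E'
from h import *
np.set_printoptions(precision=4,suppress=True)
d=read_camera("side");s=state();print(s["eef_pos"],s["contact_force"])
print(find("long_drive_notch",d),find("short_drive",d))
cv2.imwrite("pics/s3.png",cv2.resize(d["img"][225:325,240:360],None,fx=5,fy=5,interpolation=2))
E
```

```text
clock: 6.52
eef_pos: [0.5391, 0.0701, 0.1901]
ee_rot: [-3.092, -0.556, -0.001]
contact_force: [-1.6, 2.7, 7.4]
grip_width: -0.0003
gripper_force: 3.5
[0.5391 0.0701 0.1901] [-2.3687  3.0842  6.3941]
[([0.533, 0.0958, 0.0143], 0.46)] [([0.6063, 0.0354, 0.012], 0.63)]
```

View pics/s3.png

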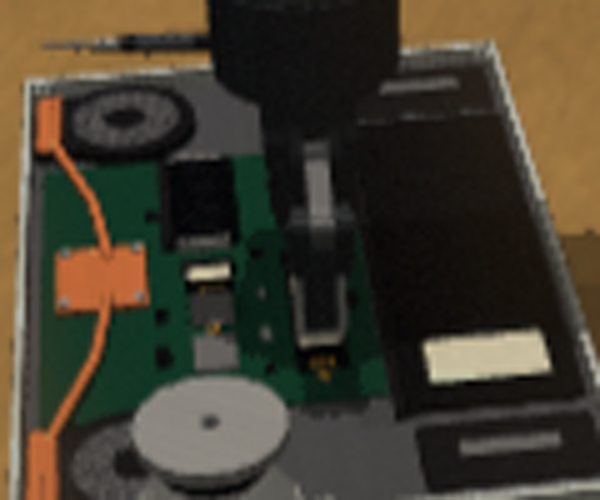

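The long card lies flat under the fingertips. Its free end and gold notch show at (322,360), about 26 mm from the grasp point. The short card still stands at (208,275). The push is steady at about 7 N.

```bash
python3 -c "
from workcell import bot
print(bot.job_done())"
```

```text
the job is handed in; nothing more can be done
None
```

The longer card is pressed flat and held at about 7 N, with the fingertips about 26 mm from the screw notch and the shorter card still standing; the job is handed in, but no verdict came back.

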